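# Find the empty canister by its plunger and set it out for refilling

### The job

One of the three white canisters is empty: press their plungers down by feel, gently and without forcing one that stops early on its stock, until you find the one whose plunger goes fully home and snaps in, staying down as the sign that it is empty. Stand that canister upright in the refill tray with its plunger still down, and leave the other two, and the things around, where they are.

Things in the scene. Friction and masses are not known exactly. Their poses are not given: they have to be found in the camera images.
- canister_a: One of three identical loose, opaque white round canisters with a spring plunger in the lid; one is empty, which cannot be seen and differs from run to run. Diameter 62 mm (lid rim 63), lid top 120 mm above the origin, which is the centre of the underside; z up along the plunger. 0.4 to 0.7 kg. Its straight side can be gripped from above at any height up to 115 mm.
- plunger_a (a joint): How far the plunger of canister_a is pressed, m: 0 up, 0.040 fully down at its stop. Its spring pushes back 1.5 to 3 N; from about 0.026 a detent raises this to 10 to 13 N; past about 0.035 it snaps home and stays down (5 N upwards pulls it out again). With stock inside, it stops hard on the stock anywhere from 0.008 to 0.024 and rises again when let go.
- top_a (a point): Centre of the flat top of canister_a's plunger head, a black round rubber-cushioned head 38 mm across and 14 mm high on an 8 mm rod: 178 mm above the canister's underside when up, 138 mm when fully down. The cushion gives some 3 mm at 15 N.
- head_a: The plunger head of canister_a itself; origin at the centre of its underside, 14 mm below its top. It must never be pushed with more than 50 N, knocks included; 15 to 20 N is plenty.
- canister_b: One of three identical loose, opaque white round canisters with a spring plunger in the lid; one is empty, which cannot be seen and differs from run to run. Diameter 62 mm (lid rim 63), lid top 120 mm above the origin, which is the centre of the underside; z up along the plunger. 0.4 to 0.7 kg. Its straight side can be gripped from above at any height up to 115 mm.
- plunger_b (a joint): How far the plunger of canister_b is pressed, m: 0 up, 0.040 fully down at its stop. Its spring pushes back 1.5 to 3 N; from about 0.026 a detent raises this to 10 to 13 N; past about 0.035 it snaps home and stays down (5 N upwards pulls it out again). With stock inside, it stops hard on the stock anywhere from 0.008 to 0.024 and rises again when let go.
- top_b (a point): Centre of the flat top of canister_b's plunger head, a black round rubber-cushioned head 38 mm across and 14 mm high on an 8 mm rod: 178 mm above the canister's underside when up, 138 mm when fully down. The cushion gives some 3 mm at 15 N.
- head_b: The plunger head of canister_b itself; origin at the centre of its underside, 14 mm below its top. It must never be pushed with more than 50 N, knocks included; 15 to 20 N is plenty.
- canister_c: One of three identical loose, opaque white round canisters with a spring plunger in the lid; one is empty, which cannot be seen and differs from run to run. Diameter 62 mm (lid rim 63), lid top 120 mm above the origin, which is the centre of the underside; z up along the plunger. 0.4 to 0.7 kg. Its straight side can be gripped from above at any height up to 115 mm.
- plunger_c (a joint): How far the plunger of canister_c is pressed, m: 0 up, 0.040 fully down at its stop. Its spring pushes back 1.5 to 3 N; from about 0.026 a detent raises this to 10 to 13 N; past about 0.035 it snaps home and stays down (5 N upwards pulls it out again). With stock inside, it stops hard on the stock anywhere from 0.008 to 0.024 and rises again when let go.
- top_c (a point): Centre of the flat top of canister_c's plunger head, a black round rubber-cushioned head 38 mm across and 14 mm high on an 8 mm rod: 178 mm above the canister's underside when up, 138 mm when fully down. The cushion gives some 3 mm at 15 N.
- head_c: The plunger head of canister_c itself; origin at the centre of its underside, 14 mm below its top. It must never be pushed with more than 50 N, knocks included; 15 to 20 N is plenty.
- tray: The refill tray: a shallow open square aluminium tray, 180 x 180 mm outside, 30 mm high, walls 5 mm, floor 5 mm thick; heavy, does not move. Origin at the centre of its underside, x and y along its sides. Empty at the start.
- bowl: Bystander: small white bowl, 72 mm across, 34 mm high, between two canisters.
- sponge_box: Bystander: low grey box 85 x 50 mm, 28 mm high, between two canisters.
- jar: Bystander: glass jar with a red lid, 68 mm across, 100 mm high.
- mug: Bystander: blue mug, 76 mm across, 90 mm high, handle on its +y side.
Not all that is in view belongs to the job. What is shaped like the canister_c but red is not meant. What is shaped like the canister_b but purple is not meant.

How it is judged (in metres and radians):
On the way:
1. The empty canister's plunger is pressed fully home and stays in, while that canister still stands in its place (((value of joint plunger_a above 0.036 m and distance of canister_a from where it was at the start of the episode below 0.04 m) or (value of joint plunger_b above 0.036 m and distance of canister_b from where it was at the start of the episode below 0.04 m) or (value of joint plunger_c above 0.036 m and distance of canister_c from where it was at the start of the episode below 0.04 m))), for 0.3 s.
At the end, for the whole second after the job is handed in: The canister whose plunger is down (over 35 mm) stands still and upright (7 degrees) on the floor of the tray, inside its walls (centre within 56 mm of the tray's centre along each side); the other two stand upright, plungers up (under 30 mm), within 40 mm of where they started (((x of canister_a in the frame of tray between -0.056 and 0.056 m and y of canister_a in the frame of tray between -0.056 and 0.056 m and z of canister_a in the frame of tray below 0.015 m and angle between each of canister_a, canister_b, canister_c's own z axis and vertical below 0.12 rad and linear speed of canister_a below 0.02 m/s and value of joint plunger_a above 0.035 m and distance of each of canister_b, canister_c from where it was at the start of the episode below 0.04 m and value of joint each of plunger_b, plunger_c below 0.03 m) or (x of canister_b in the frame of tray between -0.056 and 0.056 m and y of canister_b in the frame of tray between -0.056 and 0.056 m and z of canister_b in the frame of tray below 0.015 m and angle between each of canister_b, canister_a, canister_c's own z axis and vertical below 0.12 rad and linear speed of canister_b below 0.02 m/s and value of joint plunger_b above 0.035 m and distance of each of canister_a, canister_c from where it was at the start of the episode below 0.04 m and value of joint each of plunger_a, plunger_c below 0.03 m) or (x of canister_c in the frame of tray between -0.056 and 0.056 m and y of canister_c in the frame of tray between -0.056 and 0.056 m and z of canister_c in the frame of tray below 0.015 m and angle between each of canister_c, canister_a, canister_b's own z axis and vertical below 0.12 rad and linear speed of canister_c below 0.02 m/s and value of joint plunger_c above 0.035 m and distance of each of canister_a, canister_b from where it was at the start of the episode below 0.04 m and value of joint each of plunger_a, plunger_b below 0.03 m))); the robot touches nothing.
It fails at once if a plunger head is pushed with more than 50 N (contact force between the fingers and head_a above 50 N or contact force between the fingers and head_b above 50 N or contact force between the fingers and head_c above 50 N).
It fails at once if a canister is tipped over (more than 35 degrees) (angle between any of canister_a, canister_b, canister_c's own z axis and vertical above 0.6 rad).
It fails at once if a bystander is pushed more than 40 mm from its place (distance of any of bowl, sponge_box, jar, mug from where it was at the start of the episode above 0.04 m).
It also fails if it takes over 69 s, if anything falls off the work surface, if the arm or the gripper's body presses on something with over 40 N, if the wrist force passes 120 N, or if a joint passes its speed limit or range.

### The arm

A 6-joint arm with a two-finger parallel gripper is mounted at the origin on the work surface. World frame = base frame: x ahead of the robot, y to its left, z up, the work surface at z = 0. Lengths are in m, angles in degrees, forces in N, time in s.
With the tool pointing down it reaches from about 0.4 to 0.825 m from the base axis. Payload 7 kg.
Tool frame: the origin (TCP) lies midway between the tips of the shut fingers; the grasp point (between the pads) lies 19 mm behind it (r.grip_depth is the distance from the TCP to the grasp point, in m); z points along the fingers, y is the line along which they close (so a half turn about z gives the same grasp; the last joint's range is limited). The gripper opens to 88 mm and grips with 3 to 60 N. Pads are 19 mm wide; open, the fingers measure 130 mm over their backs; the gripper's body (78 mm by 193 mm) begins 47 mm behind the grasp point.
Start: joints at [80.334, 20.546, 0.682, 0, -70.136, -16.507], TCP at [0.298, 0.606, 0.227] pointing down, gripper open.
Joint ranges: [-176.03, 176.03], [-82.01, 121.73], [-58.28, 71.71], [-173.87, 95.51], [-174.79, -0.11], [-173.66, 173.66]. Speed limits (degrees/s): [136.94, 136.94, 172.46, 180, 180, 180].

### API

Orientations are given as [roll, pitch, yaw] about the fixed x, y, z axes, in that order (R = Rz(yaw) Ry(pitch) Rx(roll)).
In Python, from plant import r, capture, close_job, search_frame, outline_of gives the robot as it stands.
- The arm moves only by the shell command python3 -m creep 'ROWS' [FORCE]. ROWS is JSON, a list of rows, each a list of 7 numbers: the finger opening in mm, from 0 to 87.6, then the shift along the world's x, y, z in units of 25 mm (1.0 is 25 mm), then the turn, a rotation vector about the world's x, y, z in degrees. In form: [[hand, x, y, z, ax, ay, az], ...]. A call has 1 to 8 rows; each row shifts and turns the commanded pose from where the row before left it; what a row does not reach is not made up. A row lasts 1/12 s, in which the tool goes at most 41.7 mm and 7.16 degrees, less where a joint would pass 70% of its speed; a pose out of reach is approached as far as the arm can. A call is refused whole if a number of a shift passes 1 or a number of a turn 7.16, either way. A call with a gripper value outside its range is refused whole. The fingers move at their own pace and stop on an object; FORCE is the grip in N (left out, the last holds). Time passes only in rows, so rows that do not move let the fingers close. It gives the time, the measured TCP pose, the force, the opening and the grip force at its end, in the units of the state.
- r.get_state(): the state, without advancing time (a new reading comes with each control period).
- capture(name): name is "scene" or "top" or "wrist"; returns a dict with "frame" (400x640x3 uint8, red, green, blue), "K" (3x3 intrinsics, pixels), "k1" (the pictures are not rectified: a ray, as slopes to the right and down, at radius r is drawn at 1 + k1 r^2 times it, then the intrinsics apply), "origin" and "rotation" of the camera in the world. Camera axes: x right, y down, z forward; pixel columns grow to the right and rows downward; lengths in m; the calibration is good to about 2 mm. A picture is of the moment at which its call begins. There is no depth.
- close_job(): hands the job in; it is judged then, once.
Trained networks look in a picture, given as the dict that the camera call returned (one of the last four; its "shot" number tells which), for a name from the list of things; names that differ only in an ending like _2 or _b are one class to them, and where a whole thing is asked for, a point or a joint stands for the part that bears it (a point fixed in the world has none). Each returns a list of dicts, best first, with "conf" (0 to 1); they miss things now and then, are a little off and sometimes report something else, mostly with a low value. They report only what shows in the picture. A call takes as long as a camera call. They do not tell look-alikes from the thing itself.
- search_frame(picture, target): "bbox" ([left, top, right, bottom] in pixels, round what is visible of it).
- outline_of(picture, target): "region" (400x640 bool, what is visible of it) and "bbox" ([left, top, right, bottom] in pixels, round what is visible of it).
The state is a dict: "time_s": time; "joints": joint angles; "qd": joint speeds; "joint_torque": joint torques, N m; "tcp_pos": TCP position; "eef_rot": TCP orientation; "contact_force": force on the tool from outside, world axes, zero at the start; "moment": the same for the moment, N m; "gripper_width": finger opening in m; "gripper_force": force on a finger pad.
Only numpy, scipy, OpenCV 4.12 (cv2) and the standard library are available. Lean on these libraries where they do the work, as an engineer would, in place of code of your own. Each camera call takes 0.05 s, during which the arm holds its last target. There are 200 camera calls.

## Working session

There is one attempt and no reset: what is moved stays moved. The work goes in short steps, Python scripts to look and compute and a shell command to move; the robot and the scene stay as the last step left them, time stands still between calls to the robot, and variables do not carry over. Pictures are saved under pics/ and viewed, at most 10 in all, crops included, and the job is handed in when it is done.

```bash
mkdir -p pics; ls; cat > h.py <<'E'
import numpy as np, cv2
from plant import r, capture, close_job, search_frame, outline_of
def ray(p,uv):
    K=p["K"]; d=np.array([(uv[0]-K[0][2])/K[0][0],(uv[1]-K[1][2])/K[1][1]]); s=d.copy()
    for _ in range(20): s=d/(1+p["k1"]*(s@s))
    return np.array(p["rotation"])@np.r_[s,1]
def atz(p,uv,z):
    o=np.array(p["origin"]); v=ray(p,uv); return o+v*(z-o[2])/v[2]
def proj(p,X):
    c=np.array(p["rotation"]).T@(np.array(X)-p["origin"]); s=c[:2]/c[2]; s=s*(1+p["k1"]*(s@s)); K=p["K"]
    return np.array([K[0][0]*s[0]+K[0][2],K[1][1]*s[1]+K[1][2]])
def cen(m):
    v,u=np.nonzero(m); return np.array([u.mean(),v.mean()])
E
python3 - <<'E'
from h import *
ims=[]
for n in("scene","top"):
    p=capture(n); print(n,np.round(p["origin"],3).tolist()); ims.append(p["frame"])
    for t in("canister_a","head_a","tray","bowl","sponge_box","jar","mug"):
        for d in search_frame(p,t)[:6]:
            b=d["bbox"]; print(t,round(d["conf"],2),np.round(b).tolist(),np.round(atz(p,[(b[0]+b[2])/2,(b[1]+b[3])/2],.17 if t=="head_a" else .03)[:2],3))
    cv2.imwrite(f"pics/{n}.png",p["frame"][...,::-1])
E
```

```text
pics
scene [1.114, 0.573, 0.948]Traceback (most recent call last):
  File "<stdin>", line 7, in <module>
  File "h.py", line 8, in atz
    o=np.array(p["origin"]); v=ray(p,uv); return o+v*(z-o[2])/v[2]
                                                              ~^^^
IndexError: invalid index to scalar variable.
```

```bash
python3 - <<'E'
from h import *
p=capture("top"); print(p["rotation"],p["K"],p["k1"],p["origin"])
E
sed -i 's/np.array(p\["rotation"\])/rot(p)/' h.py; cat >> h.py <<'E'
from scipy.spatial.transform import Rotation
def rot(p):
    R=np.array(p["rotation"]); return R if R.ndim==2 else Rotation.from_euler("xyz",R,degrees=True).as_matrix()
E
python3 - <<'E'
from h import *
for n in("scene","top"):
    p=capture(n); print(n,np.round(p["origin"],3).tolist(),rot(p)[:,2])
    for t in("canister_a","head_a","tray","bowl","sponge_box","jar","mug"):
        for d in search_frame(p,t)[:6]:
            b=d["bbox"]; print(t,round(d["conf"],2),np.round(b).tolist(),np.round(atz(p,[(b[0]+b[2])/2,(b[1]+b[3])/2],.17 if t=="head_a" else .03)[:2],3))
    cv2.imwrite(f"pics/{n}.png",p["frame"][...,::-1])
E
```

```text
[-173.96127259   -0.55930813  -90.61222415] [[518.8908547    0.         319.57073075]
 [  0.         518.8908547  202.53344889]
 [  0.           0.           1.        ]] -0.10415825817465309 [0.33387815 0.01120765 1.65908407]
scene [1.114, 0.573, 0.948] [-0.50734959 -0.48970142 -0.7090761 ]
canister_a 0.9 [275.0, 131.0, 297.0, 190.0] [ 0.417 -0.224]
canister_a 0.84 [311.0, 162.0, 337.0, 220.0] [ 0.429 -0.056]
canister_a 0.83 [357.0, 254.0, 394.0, 320.0] [0.572 0.246]
canister_a 0.76 [396.0, 188.0, 429.0, 253.0] [0.344 0.183]
canister_a 0.76 [347.0, 139.0, 372.0, 202.0] [ 0.296 -0.041]
canister_a 0.56 [360.0, 214.0, 393.0, 267.0] [0.463 0.16 ]
head_a 0.75 [373.0, 210.0, 389.0, 228.0] [0.508 0.191]
head_a 0.74 [411.0, 188.0, 428.0, 201.0] [0.383 0.206]
head_a 0.65 [370.0, 257.0, 387.0, 273.0] [0.609 0.267]
head_a 0.54 [283.0, 128.0, 292.0, 139.0] [ 0.447 -0.179]
tray 0.69 [252.0, 237.0, 358.0, 330.0] [0.679 0.124]
tray 0.47 [317.0, 165.0, 333.0, 183.0] [ 0.379 -0.1  ]
bowl 0.64 [340.0, 222.0, 368.0, 241.0] [0.48 0.1 ]
sponge_box 0.59 [290.0, 177.0, 312.0, 206.0] [ 0.476 -0.098]
jar 0.
[... 535 characters left out ...]
 233.0, 256.0, 246.0] [0.386 0.199]
head_a 0.47 [243.0, 193.0, 258.0, 202.0] [0.508 0.193]
head_a 0.45 [322.0, 201.0, 333.0, 215.0] [ 0.475 -0.027]
tray 0.89 [252.0, 126.0, 314.0, 183.0] [0.661 0.109]
tray 0.31 [183.0, 194.0, 212.0, 219.0] [0.497 0.381]
bowl 0.96 [275.0, 204.0, 296.0, 222.0] [0.474 0.101]
bowl 0.27 [245.0, 192.0, 257.0, 206.0] [0.52 0.21]
sponge_box 0.72 [375.0, 212.0, 386.0, 222.0] [ 0.458 -0.198]
sponge_box 0.65 [346.0, 210.0, 358.0, 235.0] [ 0.442 -0.107]
sponge_box 0.15 [420.0, 181.0, 447.0, 215.0] [ 0.518 -0.369]
jar 0.73 [187.0, 195.0, 210.0, 216.0] [0.499 0.378]
mug 0.67 [417.0, 179.0, 445.0, 213.0] [ 0.523 -0.362]
mug 0.35 [319.0, 202.0, 336.0, 216.0] [ 0.486 -0.032]
```

View pics/scene.png

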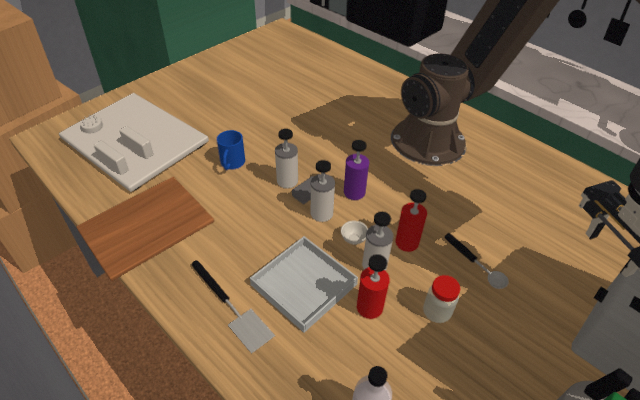

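View pics/top.png

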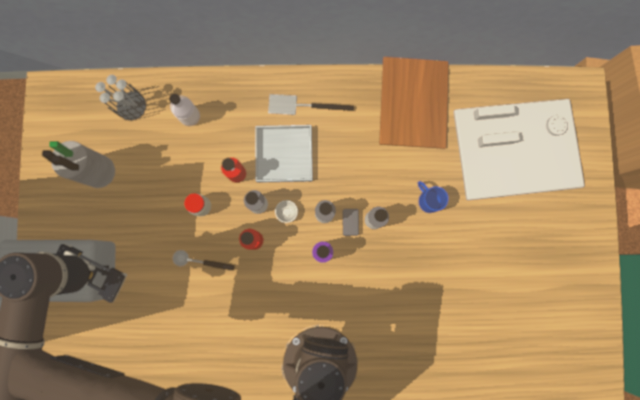

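The scene view shows three white canisters at about (378,240), (322,190) and (287,160). In the top view they are at about (256,201), (326,210) and (379,215). The tray is at top (284,153). Red and purple look-alikes and a lotion bottle at the upper left do not belong to the job. Next I triangulate the heads.

```bash
cat > m.py <<'E'
from h import *
from scipy.optimize import least_squares
def heads(p,z=.178,n=72,rr=.019):pass
def disc(p,c,zb,zt,rr):  # projected silhouette centroid of a cylinder
    a=np.linspace(0,2*np.pi,48)
    P=np.array([proj(p,[c[0]+rr*np.cos(t),c[1]+rr*np.sin(t),z]) for z in(zb,zt) for t in a],np.float32)
    M=cv2.moments(cv2.convexHull(P)); return np.array([M["m10"]/M["m00"],M["m01"]/M["m00"]])
def dark(p,c,zb=.164,zt=.178):  # centroid of dark pixels near the expected head
    u=disc(p,c,zb,zt,.019); g=p["frame"].max(2).astype(float)
    v,x=np.mgrid[:400,:640]; R=13 
    m=((x-u[0])**2+(v-u[1])**2<R*R)&(g<70)
    n,l,s,ce=cv2.connectedComponentsWithStats(m.astype(np.uint8))
    if n<2: return None,0
    i=1+np.argmax(s[1:,4]); return ce[i],s[i,4]
E
python3 - <<'E'
from m import *
P={n:capture(n) for n in("scene","top")}
print(r.get_state()["eef_rot"],r.get_state()["joints"])
for name,g in dict(c1=(.508,.193),c2=(.475,-.027),c3=(.456,-.19)).items():
    g=np.array(g)
    for k in range(3):
        ob={n:dark(p,g) for n,p in P.items()}
        f=lambda c:np.concatenate([disc(P[n],c,.164,.178,.019)-ob[n][0] for n in P])
        s=least_squares(f,g); g=s.x
    print(name,g.round(4),s.fun.round(1),[o[1] for o in ob.values()],[least_squares(lambda c:disc(P[n],c,.164,.178,.019)-ob[n][0],g).x.round(4).tolist() for n in P])
    for n in P: 
        u=disc(P[n],g,.164,.178,.019)
t=P["top"]; d=outline_of(t,"tray")[0]; m=d["region"].astype(np.uint8)
c=cv2.findContours(m,0,2)[0]; c=max(c,key=cv2.contourArea); q=cv2.minAreaRect(c); B=cv2.boxPoints(q)
W=np.array([atz(t,b,.03)[:2] for b in B]); print("tray",W.round(3).tolist(),W.mean(0).round(3))
im=[]
for n,(x,y) in dict(scene=(230,110),top=(200,140)).items():
    im.append(cv2.resize(P[n]["frame"][y:y+150,x:x+260],None,fx=3,fy=3,interpolation=2)[:300 if n=="top" else 450])
cv2.imwrite("pics/z.png",cv2.resize(np.vstack(im),(600,577))[...,::-1])
E
```

```text
[-1.79997944e+02 -1.51591513e-03 -2.61704126e+01] [ 8.03341534e+01  2.05451626e+01  6.81394482e-01  2.16647454e-03
 -7.01346913e+01 -1.65053021e+01]Traceback (most recent call last):
  File "<stdin>", line 9, in <module>
    return func(*args, **kwargs)
    vector_fun = VectorFunction(
        fun_wrapped,
    ...<6 lines>...
        workers=workers
    )
    self._update_fun()
    ~~~~~~~~~~~~~~~~^^
    self.f = self.fun_wrapped(xp_copy(self.x))
             ~~~~~~~~~~~~~~~~^^^^^^^^^^^^^^^^^
    return np.atleast_1d(self.fun(x))
                         ~~~~~~~~^^^
    return self.f(x, *self.args, **self.kwargs)
           ~~~~~~^^^^^^^^^^^^^^^^^^^^^^^^^^^^^^
  File "<stdin>", line 8, in <lambda>
TypeError: unsupported operand type(s) for -: 'float' and 'NoneType'
```

```bash
cat > loc.py <<'E'
from m import *
P={n:capture(n) for n in("scene","top")}
for name,g in dict(c1=(.508,.193),c2=(.475,-.027),c3=(.46,-.18)).items():
    g=np.array(g)
    for k in range(3):
        ob={n:dark(p,g) for n,p in P.items()}
        if any(o[0] is None for o in ob.values()):
            print(name,ob,[disc(P[n],g,.164,.178,.019) for n in P]); break
        s=least_squares(lambda c:np.concatenate([disc(P[n],c,.164,.178,.019)-ob[n][0] for n in P]),g); g=s.x
    else: print(name,g.round(4),s.fun.round(1),[o[1] for o in ob.values()],[least_squares(lambda c:disc(P[n],c,.164,.178,.019)-ob[n][0],g).x.round(4).tolist() for n in P])
E
python3 - <<'E'
from loc import *
t=P["top"]; d=outline_of(t,"tray")[0]; m=d["region"].astype(np.uint8)
c=cv2.findContours(m,0,2)[0]; c=max(c,key=cv2.contourArea); q=cv2.minAreaRect(c); B=cv2.boxPoints(q)
W=np.array([atz(t,b,.03)[:2] for b in B]); print("tray",W.round(3).tolist(),W.mean(0).round(3))
im=[]
for n,(x,y) in dict(scene=(230,110),top=(200,140)).items():
    f=P[n]["frame"].copy()
    im.append(cv2.resize(f[y:y+150,x:x+260],None,fx=3,fy=3,interpolation=2)[:300 if n=="top" else 450])
cv2.imwrite("pics/z.png",cv2.resize(np.vstack(im),(600,577))[...,::-1])
E
```

```text
c1 {'scene': (array([381.75124378, 218.90547264]), np.int32(201)), 'top': (None, 0)} [array([381.82745799, 219.45428597]), array([250.94198561, 197.36920001])]
c2 {'scene': (array([322.82312925, 166.15646259]), np.int32(147)), 'top': (None, 0)} [array([320.83377422, 165.24988543]), array([327.27403156, 208.00117489])]
c3 {'scene': (array([285.25203252, 133.88617886]), np.int32(123)), 'top': (None, 0)} [array([283.32155496, 135.27170859]), array([380.35612163, 212.66894114])]
tray [[0.762, 0.202], [0.76, 0.015], [0.572, 0.017], [0.574, 0.201]] [0.667 0.109]
```

View pics/z.png

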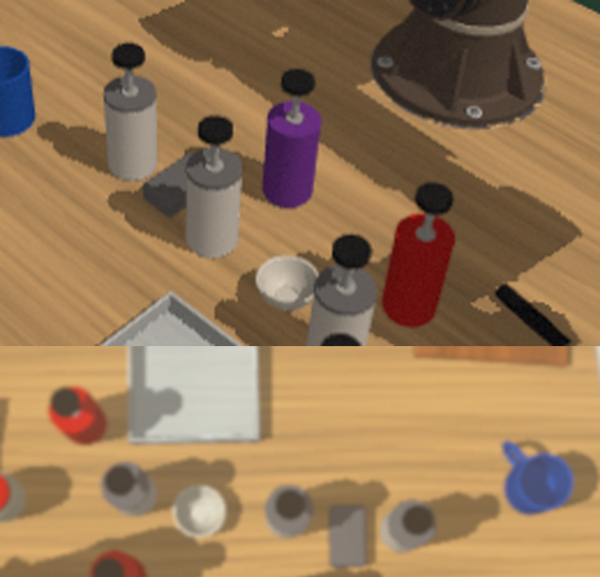

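The crop shows all three heads clearly in the scene view at (382,219), (323,166) and (285,134). In the top view they are hazy, so I raise the threshold there.

```bash
sed -i 's/(g<70)/(g<(70 if p["origin"][2]<1.2 else 115))/' m.py; python3 loc.py
```

```text
c1 [0.5062 0.189 ] [-0.8 -0.8 -1.3  0. ] [np.int32(201), np.int32(174)] [[0.5068, 0.1918], [0.5063, 0.1853]]
c2 [ 0.474  -0.0225] [-0.4 -0.2 -0.5  0.2] [np.int32(147), np.int32(164)] [[0.4739, -0.0212], [0.4746, -0.0238]]
c3 [ 0.4529 -0.1808] [-0.1  0.  -0.1  0.1] [np.int32(123), np.int32(154)] [[0.4526, -0.1807], [0.4534, -0.181]]
```

```bash
python3 -m creep '[[0,0.5,-1,0,0,0,5.2],[0,0.5,-1,0,0,0,5.2],[0,0.5,-1,0,0,0,5.2],[0,0.5,-1,0,0,0,5.3],[0,0.5,-1,0,0,0,5.3],[0,0.5,-1,0,0,0,0],[0,0.5,-1,0,0,0,0],[0,0.5,-1,0,0,0,0]]' 20
python3 -m creep '[[0,0.5,-1,0,0,0,0],[0,0.5,-1,0,0,0,0],[0,0.5,-1,0,0,0,0],[0,0.5,-1,0,0,0,0],[0,0.5,-1,0,0,0,0],[0,0.5,-1,0,0,0,0],[0,0.3,-0.6,0,0,0,0],[0,0,0,0,0,0,0]]'
```

```text
time_s: 1.97
tcp_pos: [0.3982, 0.4045, 0.2268]
eef_rot: [-180.0, -0.0, 0.0]
contact_force: [0.6, -0.4, 0.2]
gripper_width: 0.04
gripper_force: 0.0
time_s: 2.63
tcp_pos: [0.4811, 0.2382, 0.2268]
eef_rot: [180.0, -0.0, -0.1]
contact_force: [-0.1, -0.9, -0.3]
gripper_width: 0.0006
gripper_force: 0.0
```

```bash
python3 -m creep '[[0,0.5,-0.95,0,0,0,0],[0,0.5,-0.95,0,0,0,0],[0,0,0,-0.2,0,0,0],[0,0,0,0,0,0,0]]'
python3 - <<'E'
from h import *
p=capture("wrist"); print(p["origin"],rot(p)[:,2],r.get_state()["tcp_pos"])
for d in search_frame(p,"head_a")[:3]: print(d)
for c in [(.506,.19),(.474,-.022)]: print(proj(p,[*c,.178]))
cv2.imwrite("pics/w1.png",p["frame"][...,::-1])
E
```

```text
time_s: 2.97
tcp_pos: [0.5051, 0.1925, 0.2208]
eef_rot: [180.0, 0.1, -0.1]
contact_force: [0.6, -0.2, 0.2]
gripper_width: 0.0004
gripper_force: 0.0
[0.58421134 0.19234037 0.37928635] [-2.94256962e-01 -4.37686217e-04 -9.55726242e-01] [0.5049919  0.1931623  0.22116056]
{'bbox': [558.2, 228.9, 592.2, 250.2], 'conf': 0.67}
{'bbox': [186.8, 51.5, 241.8, 112.8], 'conf': 0.65}
{'bbox': [293.0, 196.0, 342.1, 241.3], 'conf': 0.64}
[319.66956638 220.63504458]
[575.4940853  255.44155963]
```

View pics/w1.png

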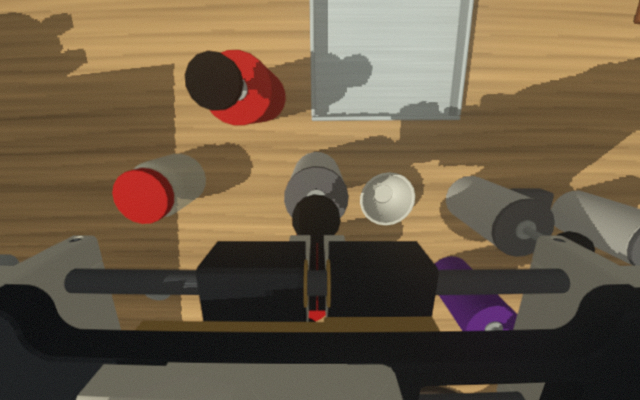

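The head shows at about (317,219), within 1 mm of where I expected it. Now I press it.

```bash
python3 -m creep '[[0,0.04,-0.05,-0.4,0,0,0],[0,0,0,-0.4,0,0,0],[0,0,0,-0.4,0,0,0],[0,0,0,-0.2,0,0,0],[0,0,0,-0.16,0,0,0],[0,0,0,-0.16,0,0,0],[0,0,0,0,0,0,0]]'
python3 -m creep '[[0,0,0,-0.08,0,0,0],[0,0,0,-0.08,0,0,0],[0,0,0,0,0,0,0]]'
```

```text
time_s: 3.65
tcp_pos: [0.5061, 0.1921, 0.1779]
eef_rot: [180.0, 0.0, 0.0]
contact_force: [-0.6, -0.0, 0.5]
gripper_width: 0.001
gripper_force: 0.5
time_s: 3.9
tcp_pos: [0.5062, 0.192, 0.1745]
eef_rot: [-180.0, -0.0, 0.0]
contact_force: [-1.3, 0.5, 3.1]
gripper_width: 0.0005
gripper_force: 0.7
```

```bash
python3 -m creep '[[0,0,0,-0.12,0,0,0],[0,0,0,-0.12,0,0,0],[0,0,0,0,0,0,0]]'
python3 -m creep '[[0,0,0,-0.08,0,0,0],[0,0,0,0,0,0,0]]'|grep -E 'pos|contact'
python3 -m creep '[[0,0,0,-0.08,0,0,0],[0,0,0,0,0,0,0]]'|grep -E 'pos|contact'
```

```text
time_s: 4.15
tcp_pos: [0.5061, 0.192, 0.1681]
eef_rot: [-180.0, 0.0, 0.0]
contact_force: [-0.6, 0.8, 1.6]
gripper_width: 0.0001
gripper_force: 0.8
tcp_pos: [0.5062, 0.192, 0.1663]
contact_force: [-1.7, 1.3, 1.2]
tcp_pos: [0.5062, 0.192, 0.1643]
contact_force: [-0.6, 0.2, 3.0]
```

```bash
python3 -m creep '[[0,0,0,-0.08,0,0,0],[0,0,0,-0.04,0,0,0],[0,0,0,0,0,0,0]]'|grep -E 'pos|contact'
python3 -m creep '[[0,0,0,-0.08,0,0,0],[0,0,0,0,0,0,0]]'|grep -E 'pos|contact'
```

```text
tcp_pos: [0.5062, 0.192, 0.1613]
contact_force: [-0.8, 0.2, 1.9]
tcp_pos: [0.5062, 0.192, 0.1593]
contact_force: [-0.2, 0.5, 2.8]
```

```bash
python3 -m creep '[[0,0,0,-0.08,0,0,0],[0,0,0,0,0,0,0]]'|grep -E 'pos|contact'
```

```text
tcp_pos: [0.5063, 0.192, 0.1574]
contact_force: [-1.6, 0.4, 3.8]
```

```bash
python3 -m creep '[[0,0,0,-0.08,0,0,0],[0,0,0,0,0,0,0]]'|grep -E 'pos|contact'
python3 -m creep '[[0,0,0,-0.08,0,0,0],[0,0,0,0,0,0,0]]'|grep -E 'pos|contact'
```

```text
tcp_pos: [0.5067, 0.1921, 0.1562]
contact_force: [-2.3, -0.2, 10.6]
tcp_pos: [0.5072, 0.1923, 0.1552]
contact_force: [-3.5, -1.0, 15.7]
```

```bash
python3 -m creep '[[0,0,0,-0.08,0,0,0],[0,0,0,0,0,0,0]]'|grep -E 'pos|contact'
```

```text
tcp_pos: [0.5077, 0.1925, 0.1541]
contact_force: [-4.6, -1.4, 21.3]
```

It stopped hard at about 20 mm with 21 N, so this one has stock. On to the next.

```bash
python3 -m creep '[[0,0,0,0.5,0,0,0],[0,0,0,0.8,0,0,0],[0,0,0,0.8,0,0,0],[0,-0.16,-0.5,0,0,0,0],[0,-0.16,-1,0,0,0,0],[0,-0.16,-1,0,0,0,0],[0,-0.16,-1,0,0,0,0],[0,-0.16,-1,0,0,0,0]]'
python3 -m creep '[[0,-0.16,-1,0,0,0,0],[0,-0.16,-1,0,0,0,0],[0,-0.16,-1,0,0,0,0],[0,0,-0.7,0,0,0,0],[0,0,-0.36,0,0,0,0],[0,0,0,0,0,0,0],[0,0,0,0,0,0,0]]'
python3 - <<'E'
from h import *
p=capture("wrist")
for d in search_frame(p,"head_a")[:5]: print(d)
for c in [(.474,-.022),(.453,-.181)]: print([proj(p,[*c,z]).round() for z in(.178,.164)])
cv2.imwrite("pics/w2.png",p["frame"][...,::-1])
E
```

```text
time_s: 6.23
tcp_pos: [0.4856, 0.0783, 0.2035]
eef_rot: [180.0, 0.0, 0.0]
contact_force: [-0.0, -0.0, -0.5]
gripper_width: 0.0002
gripper_force: 0.0
time_s: 6.82
tcp_pos: [0.4742, -0.0223, 0.2038]
eef_rot: [-180.0, 0.0, -0.0]
contact_force: [-0.3, 0.2, 0.1]
gripper_width: 0.0003
gripper_force: 0.0
{'bbox': [285.0, 200.5, 339.6, 237.2], 'conf': 0.85}
{'bbox': [3.5, 162.8, 52.2, 213.6], 'conf': 0.66}
{'bbox': [494.7, 228.6, 540.7, 267.4], 'conf': 0.62}
[array([316., 231.]), array([316., 223.])]
[array([528., 256.]), array([516., 247.])]
```

View pics/w2.png

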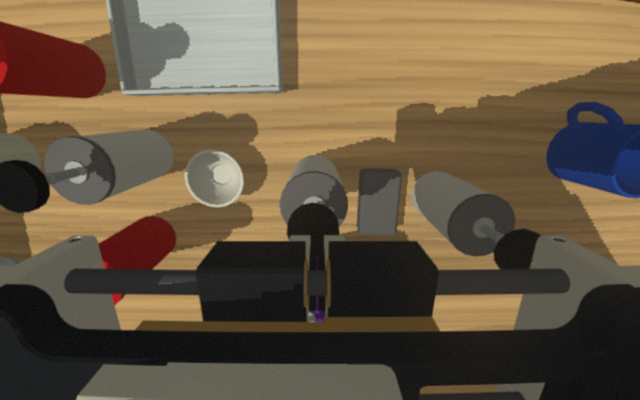

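The head is centred at column 312 against the fingers' 316, so I shift 2.5 mm in +y and press.

```bash
python3 -m creep '[[0,0,0.1,-0.3,0,0,0],[0,0,0,-0.4,0,0,0],[0,0,0,-0.2,0,0,0],[0,0,0,-0.16,0,0,0],[0,0,0,-0.12,0,0,0],[0,0,0,-0.12,0,0,0],[0,0,0,-0.12,0,0,0],[0,0,0,0,0,0,0]]'|grep -E 'pos|contact'
python3 -m creep '[[0,0,0,-0.08,0,0,0],[0,0,0,0,0,0,0]]'|grep -E 'pos|contact'
python3 -m creep '[[0,0,0,-0.08,0,0,0],[0,0,0,0,0,0,0]]'|grep -E 'pos|contact'
```

```text
tcp_pos: [0.474, -0.0195, 0.1681]
contact_force: [-0.8, 0.9, 1.6]
tcp_pos: [0.4742, -0.0195, 0.1664]
contact_force: [-0.5, 1.1, 1.5]
tcp_pos: [0.4741, -0.0195, 0.1644]
contact_force: [-1.1, 0.6, 2.2]
```

```bash
for i in 1; do python3 -m creep '[[0,0,0,-0.08,0,0,0],[0,0,0,0,0,0,0]]'|grep -E 'pos|contact'; done
python3 -m creep '[[0,0,0,-0.08,0,0,0],[0,0,0,0,0,0,0]]'|grep -E 'pos|contact'
```

```text
tcp_pos: [0.4741, -0.0195, 0.1623]
contact_force: [-0.6, 0.3, 2.1]
tcp_pos: [0.4741, -0.0195, 0.1603]
contact_force: [0.2, 0.7, 2.5]
```

```bash
python3 -m creep '[[0,0,0,-0.08,0,0,0],[0,0,0,-0.04,0,0,0],[0,0,0,0,0,0,0]]'|grep -E 'pos|contact'
python3 -m creep '[[0,0,0,-0.08,0,0,0],[0,0,0,0,0,0,0]]'|grep -E 'pos|contact'
```

```text
tcp_pos: [0.4741, -0.0195, 0.1573]
contact_force: [-0.8, 0.9, 1.5]
tcp_pos: [0.4741, -0.0195, 0.1552]
contact_force: [-0.9, 0.4, 1.8]
```

```bash
python3 -m creep '[[0,0,0,-0.08,0,0,0],[0,0,0,0,0,0,0]]'|grep -E 'pos|contact'
```

```text
tcp_pos: [0.4741, -0.0195, 0.1532]
contact_force: [-1.0, 0.2, 1.1]
```

```bash
python3 -m creep '[[0,0,0,-0.08,0,0,0],[0,0,0,0,0,0,0]]'|grep -E 'pos|contact'
python3 -m creep '[[0,0,0,-0.08,0,0,0],[0,0,0,0,0,0,0]]'|grep -E 'pos|contact'
```

```text
tcp_pos: [0.4741, -0.0195, 0.1513]
contact_force: [-0.8, 0.9, 2.4]
tcp_pos: [0.4744, -0.0195, 0.1496]
contact_force: [-2.2, 0.8, 6.6]
```

```bash
python3 -m creep '[[0,0,0,-0.08,0,0,0],[0,0,0,0,0,0,0]]'|grep -E 'pos|contact'
python3 -m creep '[[0,0,0,-0.08,0,0,0],[0,0,0,0,0,0,0]]'|grep -E 'pos|contact'
```

```text
tcp_pos: [0.4746, -0.0195, 0.1479]
contact_force: [-2.1, 2.1, 7.5]
tcp_pos: [0.4746, -0.0195, 0.146]
contact_force: [-1.1, 0.7, 8.0]
```

```bash
python3 -m creep '[[0,0,0,-0.08,0,0,0],[0,0,0,0,0,0,0]]'|grep -E 'pos|contact'
python3 -m creep '[[0,0,0,-0.08,0,0,0],[0,0,0,0,0,0,0]]'|grep -E 'pos|contact'
```

```text
tcp_pos: [0.4743, -0.0195, 0.1436]
contact_force: [-1.2, 0.1, 2.0]
tcp_pos: [0.474, -0.0195, 0.141]
contact_force: [-0.0, -0.2, -0.1]
```

```bash
python3 -m creep '[[0,0,0,-0.08,0,0,0],[0,0,0,0,0,0,0]]'|grep -E 'pos|contact'
python3 -m creep '[[0,0,0,-0.08,0,0,0],[0,0,0,0,0,0,0]]'|grep -E 'pos|contact'
```

```text
tcp_pos: [0.474, -0.0196, 0.139]
contact_force: [0.5, -0.5, 0.5]
tcp_pos: [0.4743, -0.0195, 0.1375]
contact_force: [-1.9, 0.1, 3.5]
```

It snapped home. I add a small confirming press, then rise, open and check.

```bash
python3 -m creep '[[0,0,0,-0.08,0,0,0],[0,0,0,0,0,0,0]]'|grep -E 'pos|contact'
python3 -m creep '[[0,0,0,0.3,0,0,0],[0,0,0,0.6,0,0,0],[0,0,0,0.8,0,0,0],[87,0,0,0.8,0,0,0],[87,0,0,0,0,0,0],[87,0,0,0,0,0,0],[87,0,0,0,0,0,0],[87,0,0,0,0,0,0]]'
python3 - <<'E'
from m import *
p=capture("wrist")
for d in search_frame(p,"head_a")[:5]: print(d)
for c in [(.474,-.0195)]: print([disc(p,c,a,b,.019).round() for a,b in((.164,.178),(.124,.138))])
cv2.imwrite("pics/w3.png",p["frame"][...,::-1])
P=capture("scene")
for z in(.178,.138):
  c,n=dark(P,(.474,-.0195),z-.014,z);print(c,n,disc(P,(.474,-.0195),z-.014,z,.019), least_squares(lambda q:disc(P,q,z-.014,z,.019)-c,[.474,-.02]).x)
E
```

```text
tcp_pos: [0.4747, -0.0195, 0.1362]
contact_force: [-2.7, -0.2, 9.7]
time_s: 11.0
tcp_pos: [0.4737, -0.0196, 0.1973]
eef_rot: [180.0, 0.1, 0.0]
contact_force: [-0.2, -0.1, 0.7]
gripper_width: 0.028
gripper_force: 0.0
{'bbox': [293.1, 188.7, 339.0, 233.4], 'conf': 0.8}
{'bbox': [0.0, 161.5, 48.2, 216.1], 'conf': 0.73}
{'bbox': [501.0, 231.4, 543.4, 266.9], 'conf': 0.72}
[array([316., 230.]), array([316., 211.])]
[322.57831325 175.92771084] 83 [323.30292137 166.50318721] [0.49976877 0.00294316]
[320.80628272 178.93717277] 191 [322.93229505 178.3666336 ] [ 0.47931806 -0.02179985]
```

View pics/w3.png

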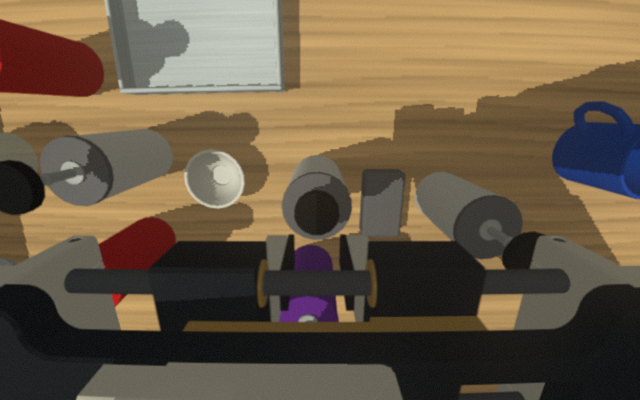

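The plunger stays down, with the head at (316,211) exactly as predicted. Next I finish opening, descend and grip.

```bash
python3 -m creep '[[87,0,0,0,0,0,0],[87,0,0,0,0,0,0],[87,0,0,0,0,0,0],[87,0,0,-0.3,0,0,0],[87,0,0,-0.6,0,0,0],[87,0,0,-0.6,0,0,0],[87,0,0,0,0,0,0]]'
python3 -m creep '[[87,0,0,-0.5,0,0,0],[87,0,0,-0.6,0,0,0],[87,0,0,-0.6,0,0,0],[87,0,0,-0.6,0,0,0],[87,0,0,-0.5,0,0,0],[87,0,0,0,0,0,0]]'
python3 -m creep '[[58,0,0,0,0,0,0],[58,0,0,0,0,0,0],[58,0,0,0,0,0,0],[58,0,0,0,0,0,0],[58,0,0,0,0,0,0],[58,0,0,0,0,0,0]]' 25
```

```text
time_s: 11.73
tcp_pos: [0.4723, -0.0199, 0.1576]
eef_rot: [180.0, 0.3, -0.0]
contact_force: [-1.0, 0.2, 0.3]
gripper_width: 0.0848
gripper_force: 0.0
time_s: 12.23
tcp_pos: [0.4729, -0.0199, 0.0887]
eef_rot: [179.9, 0.2, 0.0]
contact_force: [-0.4, -0.4, 0.4]
gripper_width: 0.0871
gripper_force: 0.0
time_s: 12.73
tcp_pos: [0.4748, -0.0193, 0.0913]
eef_rot: [-180.0, -0.1, 0.0]
contact_force: [-0.0, 1.0, 4.5]
gripper_width: 0.0619
gripper_force: 25.0
```

```bash
python3 -m creep '[[58,0,0,0.3,0,0,0],[58,0,0,0.7,0,0,0],[58,0,0,0.8,0,0,0],[58,0,0,0.6,0,0,0],[58,0.2,0.1,0.2,0,0,0],[58,0.4,0.25,0,0,0,0],[58,0.6,0.4,0,0,0,0],[58,0.6,0.4,0,0,0,0]]' 30
python3 -m creep '[[58,0.6,0.4,0,0,0,0],[58,0.6,0.4,0,0,0,0],[58,0.6,0.4,0,0,0,0],[58,0.6,0.4,0,0,0,0],[58,0.6,0.4,0,0,0,0],[58,0.6,0.4,0,0,0,0],[58,0.6,0.4,0,0,0,0],[58,0.6,0.4,0,0,0,0]]'
python3 -m creep '[[58,0.6,0.4,0,0,0,0],[58,0.4,0.4,0,0,0,0],[58,0.2,0.2,0,0,0,0],[58,0,0,0,0,0,0],[58,0,0,0,0,0,0]]'
python3 - <<'E'
from h import *
p=capture("scene")
d=outline_of(p,"tray")[0]; print(d["conf"],d["bbox"])
cv2.imwrite("pics/s2.png",cv2.resize(p["frame"][110:350,200:480],None,fx=2,fy=2)[...,::-1])
E
```

```text
time_s: 13.4
tcp_pos: [0.5196, 0.0098, 0.1545]
eef_rot: [-180.0, 0.1, -0.0]
contact_force: [1.3, 1.7, -5.3]
gripper_width: 0.0623
gripper_force: 30.0
time_s: 14.07
tcp_pos: [0.6397, 0.0902, 0.153]
eef_rot: [180.0, 0.2, 0.0]
contact_force: [-0.3, 0.2, -4.1]
gripper_width: 0.0618
gripper_force: 30.0
time_s: 14.48
tcp_pos: [0.6686, 0.1143, 0.1538]
eef_rot: [180.0, 0.2, 0.0]
contact_force: [0.1, -1.0, -4.4]
gripper_width: 0.0615
gripper_force: 30.0
0.66 [249.3, 245.7, 357.7, 331.3]
```

View pics/s2.png

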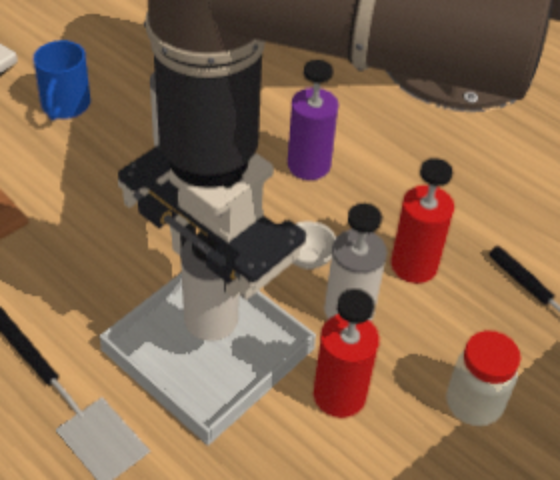

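The canister hangs upright over the tray, at crop (212,300). I lower it until it touches.

```bash
python3 -m creep '[[58,0,0,-0.4,0,0,0],[58,0,0,-0.6,0,0,0],[58,0,0,-0.5,0,0,0],[58,0,0,-0.3,0,0,0],[58,0,0,-0.2,0,0,0],[58,0,0,-0.08,0,0,0],[58,0,0,0,0,0,0]]'|grep -E 'pos|contact'
python3 -m creep '[[58,0,0,-0.08,0,0,0],[58,0,0,0,0,0,0]]'|grep -E 'pos|contact'
python3 -m creep '[[58,0,0,-0.08,0,0,0],[58,0,0,0,0,0,0]]'|grep -E 'pos|contact'
```

```text
tcp_pos: [0.6691, 0.1142, 0.1031]
contact_force: [-0.0, -0.0, -5.1]
tcp_pos: [0.6695, 0.1144, 0.1019]
contact_force: [-0.0, 0.2, -4.6]
tcp_pos: [0.6693, 0.1143, 0.0996]
contact_force: [0.3, 0.1, -5.1]
```

```bash
python3 -m creep '[[58,0,0,-0.04,0,0,0],[58,0,0,0,0,0,0]]'|grep -E 'pos|contact'
```

```text
tcp_pos: [0.6692, 0.1143, 0.0985]
contact_force: [0.3, -0.2, -4.0]
```

```bash
python3 -m creep '[[58,0,0,-0.06,0,0,0],[58,0,0,0,0,0,0]]'|grep -E 'pos|contact'
python3 -m creep '[[58,0,0,-0.04,0,0,0],[58,0,0,0,0,0,0]]'|grep -E 'pos|contact'
```

```text
tcp_pos: [0.6691, 0.1142, 0.0968]
contact_force: [0.9, -0.5, -3.7]
tcp_pos: [0.6696, 0.1143, 0.0966]
contact_force: [-0.2, 0.2, -0.4]
```

```bash
python3 -m creep '[[58,0,0,-0.04,0,0,0],[58,0,0,0,0,0,0]]'|grep -E 'pos|contact'
```

```text
tcp_pos: [0.6701, 0.1143, 0.0966]
contact_force: [-3.0, -0.2, 4.4]
```

Touchdown. Now I release gradually and rise straight up.

```bash
python3 -m creep '[[66,0,0,0,0,0,0],[72,0,0,0,0,0,0],[87,0,0,0,0,0,0],[87,0,0,0,0,0,0],[87,0,0,0,0,0,0],[87,0,0,0,0,0,0]]'|grep -E 'pos|contact|width'
python3 -m creep '[[87,0,0,0.4,0,0,0],[87,0,0,0.6,0,0,0],[87,0,0,0.8,0,0,0],[87,0,0,1,0,0,0],[87,0,0,1,0,0,0],[87,0,0,1,0,0,0],[87,0,0,0.3,0,0,0],[87,0,0,0,0,0,0]]'
python3 -m creep '[[87,-1,-0.5,0.5,0,0,0],[87,-1,-0.5,0.5,0,0,0],[87,-1,-0.5,0.5,0,0,0],[87,-0.5,-0.5,0,0,0,0],[87,0,0,0,0,0,0],[87,0,0,0,0,0,0]]'
python3 - <<'E'
from h import *
p=capture("scene"); w=capture("wrist")
a=cv2.resize(p["frame"][110:350,200:480],None,fx=1.4,fy=1.4); b=cv2.resize(w["frame"],(392,245))
cv2.imwrite("pics/s3.png",np.vstack([a,b])[...,::-1])
E
```

```text
tcp_pos: [0.6693, 0.1143, 0.095]
contact_force: [0.5, -0.1, 0.3]
gripper_width: 0.0859
time_s: 17.33
tcp_pos: [0.6706, 0.1146, 0.2266]
eef_rot: [-179.9, -0.3, 0.0]
contact_force: [-0.2, 0.5, -0.3]
gripper_width: 0.0869
gripper_force: 0.0
time_s: 17.83
tcp_pos: [0.581, 0.0639, 0.2602]
eef_rot: [-180.0, -0.0, -0.0]
contact_force: [0.4, 0.1, -0.1]
gripper_width: 0.0868
gripper_force: 0.0
```

View pics/s3.png

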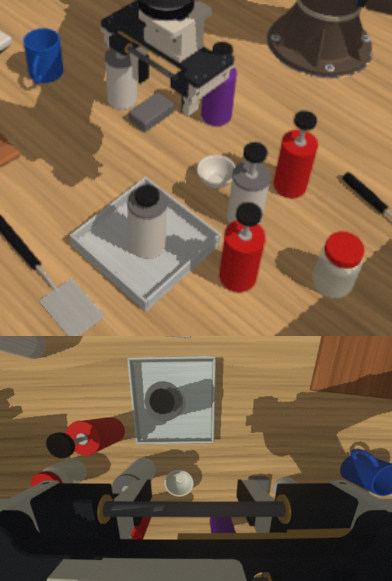

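The canister stands upright inside the tray at crop (147,225), with its plunger down. The other two, the bowl, the box, the jar and the mug are in place, so I hand in.

```bash
python3 -c "
from plant import close_job; print(close_job())"
```

```text
the job is handed in; nothing more can be done
None
```

The middle canister of the row was the empty one: its plunger snapped home and stayed down. It now stands upright in the refill tray, the other two canisters and the bystanders look untouched in the last picture, and the job is handed in (no verdict was returned).

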